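# Line up the small desk things by height on the cork mats

### The job

Line up the glue stick, the tape measure, the white charger and the eraser, which stand on the desk riser, on the riser's wooden board in order of height: the tallest on the round cork mat beside the raised end stop, then ever shorter towards the open end, one on each mat. Each stands upright as it stood before, centred on its mat and let go. Leave the pad of sticky notes where it lies.

Things in the scene. Friction and masses are not known exactly. Their poses are not given: they have to be found in the camera images.
- glue_stick: glue stick standing upright, round, 28 mm across and 94 mm tall (the tallest), white with a red cap; the cap is fixed. Origin: centre of its underside; z up along the stick
- tape_measure: black tape measure with a red dial, standing on edge, 72 mm tall: 41 mm thick along its x with a clip, solid case from x = -18 to +12 mm, y = -29 to +41 mm, up to z = 65 mm. Grasp its two flat sides (along its x). Origin: on its underside in the middle of its whole outline; z up
- charger: white charger block, square, 60 x 60 mm and 28 mm tall. Origin: centre of its underside; x and y along its sides, z up
- eraser: eraser in a blue sleeve lying flat, 23 mm along its x, 52 mm along its y, 13 mm tall (the lowest). Origin: centre of its underside; z up
- board: light wooden board, 70 mm along its x, 340 along its y, 8 thick, fixed on the desk riser whose top (560 x 230 mm) is 0.23 m above the desk and carries all listed things. A dark wooden end stop, 24 mm tall, crosses its +y end (left, seen from the robot). The mats lie along its middle (x = 0) at y = +120, +40, -40, -120 mm. Origin: centre of its underside
- mat_a: identical round cork mat, 52 mm across, fixed on the wooden board and standing 2 mm proud of it, its top 10 mm above the riser's top. Origin: centre of its underside, on the riser's top. Which lettered mat has which place in the row changes with every start
- mat_b: identical round cork mat, 52 mm across, fixed on the wooden board and standing 2 mm proud of it, its top 10 mm above the riser's top. Origin: centre of its underside, on the riser's top. Which lettered mat has which place in the row changes with every start
- mat_c: identical round cork mat, 52 mm across, fixed on the wooden board and standing 2 mm proud of it, its top 10 mm above the riser's top. Origin: centre of its underside, on the riser's top. Which lettered mat has which place in the row changes with every start
- mat_d: identical round cork mat, 52 mm across, fixed on the wooden board and standing 2 mm proud of it, its top 10 mm above the riser's top. Origin: centre of its underside, on the riser's top. Which lettered mat has which place in the row changes with every start
- sticky_notes: loose pad of green sticky notes, 50 x 50 mm, 20 mm tall, a bystander at the right end of the riser (at its left end is a fixed blue tin, 30 mm tall). Origin: centre of its underside. Note: two monitors, 0.57 m tall, stand 0.35 m from the base axis, between robot and riser: reach over them with the elbow high
Not all that is in view belongs to the job. Leave any red look-alike of the eraser alone.

How it is judged:
At the end, for the whole second after the job is handed in: Counted from the end stop: glue stick, tape measure, charger, eraser, each with its origin within 13 mm of the middle of its mat along and across the board, resting on the mat, upright within 0.12 rad, let go and at rest (x of glue_stick in the frame of board between -0.013 and 0.013 m and y of glue_stick in the frame of board between 0.107 and 0.133 m and z of each of glue_stick, tape_measure, charger, eraser in the frame of board below 0.014 m and angle between each of glue_stick, tape_measure, charger, eraser's own z axis and vertical below 0.12 rad and linear speed of each of glue_stick, tape_measure, charger, eraser below 0.02 m/s and x of tape_measure in the frame of board between -0.013 and 0.013 m and y of tape_measure in the frame of board between 0.027 and 0.053 m and x of charger in the frame of board between -0.013 and 0.013 m and y of charger in the frame of board between -0.053 and -0.027 m and x of eraser in the frame of board between -0.013 and 0.013 m and y of eraser in the frame of board between -0.133 and -0.107 m); the robot touches nothing.
It fails at once if the pad of sticky notes is moved by more than 15 mm (distance of sticky_notes from where it was at the start of the episode above 0.015 m).
It also fails if it takes over 102 s, if anything falls off the work surface, if the arm or the gripper's body presses on something with over 40 N, if the wrist force passes 120 N, or if a joint passes its speed limit or range.

### The arm

A 6-joint arm with a two-finger parallel gripper is mounted at the origin on a cart in front of the work surface, level with it; the furniture and walls round the work are solid. World frame = base frame: x ahead of the robot, y to its left, z up, the work surface at z = 0. Lengths are in m, angles in rad, forces in N, time in s.
With the tool pointing down it reaches from about 0.275 to 0.825 m from the base axis. Payload 4.9 kg.
Tool frame: the origin (TCP) lies midway between the tips of the shut fingers; the grasp point (between the pads) lies 19 mm behind it (tcp_to_grasp is the distance from the TCP to the grasp point, in m); z points along the fingers, y is the line along which they close (so a half turn about z gives the same grasp; the last joint's range is limited). The gripper opens to 85 mm and grips with 20 to 120 N. Pads are 22 mm wide; open, the fingers measure 114 mm over their backs; the gripper's body (76 mm by 85 mm) begins 54 mm behind the grasp point. The pads swing forward as they close: fully open they stand 13 mm farther back than shut.
Start: joints at [1.199, 0.326, -0.193, 1.052, 0, 1.437], TCP at [0.13, 0.535, 0.231] pointing down, gripper open.
Joint ranges: [-2.65, 2.65], [-0.97, 1.79], [-1.3, 1.35], [-1.93, 2.1], [-1.47, 1.37], [-3.14, 3.14]. Speed limits (rad/s): [2.57, 2.57, 3.14, 3.14, 3.14, 3.14].

### API

Orientations are given as a unit quaternion [w, x, y, z].
In Python, from cell import * gives the robot as it stands.
- The arm moves only by the shell command python3 -m creep 'ROWS'. ROWS is JSON, a list of rows, each an object of numbers: "dx", "dy", "dz": the shift along the tool's x, y, z each as a share of 400 mm, from -1 to 1; "roll": the turn about the tool's z as a share of 2 pi rad, from -1 to 1; "hand": the opening, from -1 (shut) to 1 (fully open). In form: [{"dx": .., "dy": .., "dz": .., "roll": .., "hand": ..}, ...]. A call has 1 to 10 rows; each row is the pose to reach, as a shift and turn from the pose commanded when the call began, along the tool's axes at that moment, turning the shorter way round; what a row does not reach only later rows make up. A row lasts 1/8 s, in which the tool goes at most 62.5 mm and 10.7 degrees, less where a joint would pass 70% of its speed; a pose out of reach is approached as far as the arm can. A call with a number of a shift or a turn outside -1 to 1 is refused whole. A call with a gripper value outside its range is refused whole. The fingers move at their own pace and stop on an object; the grip force is fixed at half the most. Time passes only in rows, so rows that repeat a pose let the fingers close. It gives the time, the measured TCP pose, the force, the opening and the grip force at its end, in the units of the state.
- get_state(): the state, without advancing time (a new reading comes with each control period).
- capture(name): name is "side" or "top" or "wrist"; returns a dict with "img" (480x640x3 uint8, blue, green, red), "fovy" (degrees; the focal length in pixels is half the picture's height over the tangent of half this angle, whatever the lens; pixels are square), "cx", "cy" (the principal point, pixels), "R" (3x3) and "t" (3): a world point X has camera coordinates R X + t. Camera axes: x right, y down, z forward; pixel columns grow to the right and rows downward; lengths in m; the calibration is good to about 2 mm. A picture is of the moment at which its call begins. There is no depth.
- job_done(): hands the job in; it is judged then, once.
The state is a dict: "t": time; "qpos": joint angles; "dq": joint speeds; "tau": joint torques, N m; "tcp_pos": TCP position; "ee_rot": TCP orientation; "wrist_force": force on the tool from outside, world axes, zero at the start; "torque": the same for the moment, N m; "opening": finger opening in m; "grip_force": force on a finger pad.
Only numpy, scipy, OpenCV 4.12 (cv2) and the standard library are available. Lean on these libraries where they do the work, as an engineer would, in place of code of your own. Each camera call takes 0.05 s, during which the arm holds its last target. There are 200 camera calls.

## Working session

There is one attempt and no reset: what is moved stays moved. The work goes in short steps, Python scripts to look and compute and a shell command to move; the robot and the scene stay as the last step left them, time stands still between calls to the robot, and variables do not carry over. Pictures are saved under pics/ and viewed, at most 16 in all, crops included, and the job is handed in when it is done.

```bash
mkdir -p pics; ls; python3 - <<'E'
from cell import *
import cv2,json
s=get_state();print(s)
for n in("side","top","wrist"):
    c=capture(n);cv2.imwrite(f"pics/{n}0.png",c["img"]);print(n,c["fovy"],c["cx"],c["cy"],c["R"],c["t"])
E
```

```text
pics
{'t': 0.0, 'qpos': array([ 1.19877378e+00,  3.26925537e-01, -1.93627222e-01,  1.05200623e+00,
        4.84312392e-06,  1.43661758e+00]), 'dq': array([ 5.44377996e-04, -1.55566447e-04,  5.58761208e-05, -1.98551606e-03,
       -6.05015308e-04, -1.39630816e-03]), 'tau': array([-1.58571474e-03, -4.43393862e+01,  2.62441278e+01,  1.54441316e-02,
       -1.08539487e-04,  3.01269900e-06]), 'tcp_pos': array([0.12933774, 0.53395199, 0.23049539]), 'ee_rot': array([-2.23035608e-04,  1.18641746e-01,  9.92936735e-01, -8.52644936e-04]), 'wrist_force': array([0.04341673, 0.90788059, 0.46796333]), 'torque': array([-0.03694115,  0.0199001 ,  0.03422107]), 'grip_force': 0.0, 'opening': 0.08535107997010018}
side 48.40277325731964 317.3013109311643 239.62452028654954 [[ 0.99980781  0.019392    0.00288086]
 [ 0.01378873 -0.59110636 -0.80647575]
 [-0.01393629  0.80636048 -0.59126015]] [-0.58303937 -0.08124962  1.33646984]
top 49.8727785856201 318.8930805111794 243.59681869611026 [[-0.02220677 -0.99960134 -0.01743614]
 [-0.98640552  0.02474734 -0.16245526]
 [ 0.16282199  0.0135915  -0.98656184]] [-0.3533818   0.61529417  1.00713121]
wrist 60.82518799838412 319.9944106182545 238.7738714744036 [[ 2.36514533e-01  9.71627911e-01 -2.79549451e-04]
 [ 9.18821319e-01 -2.23566728e-01  3.25246524e-01]
 [ 3.15956103e-01 -7.71823858e-02 -9.45629219e-01]] [-0.5480772  -0.04166321  0.38030781]
```

View pics/side0.png

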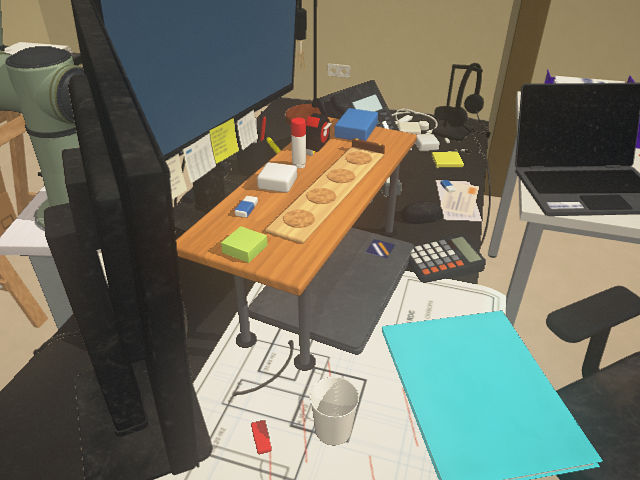

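View pics/top0.png

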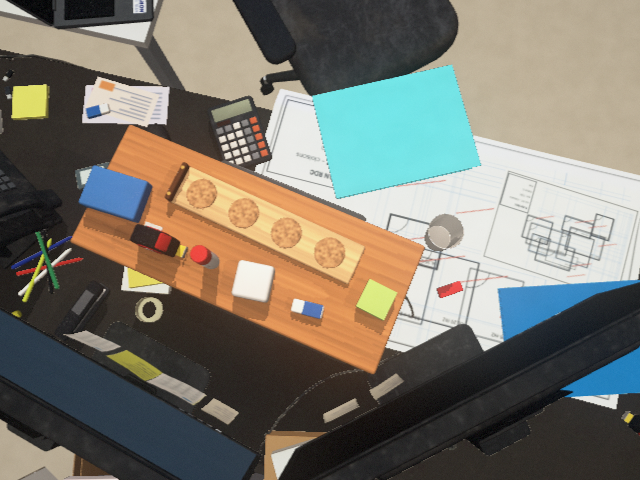

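The side view shows the glue stick (298,140), tape measure (322,130), charger (277,177), eraser (246,207), mats from (359,157) by the stop to (298,218), and the pad (244,243). There are three eraser candidates in the top view:
- (308,309): blue and white, on the riser. This one fits the description.
- (97,111): blue and white, on the desk papers, so not on the riser.
- (450,289): a red look-alike on the desk.

I'll confirm with one crop.

```bash
python3 - <<'E'
import cv2
a=cv2.imread("pics/top0.png")[120:380,60:440];cv2.imwrite("pics/c1.png",cv2.resize(a,None,fx=2.1,fy=2.1,interpolation=2))
E
```

```text
(no output)
```

View pics/c1.png

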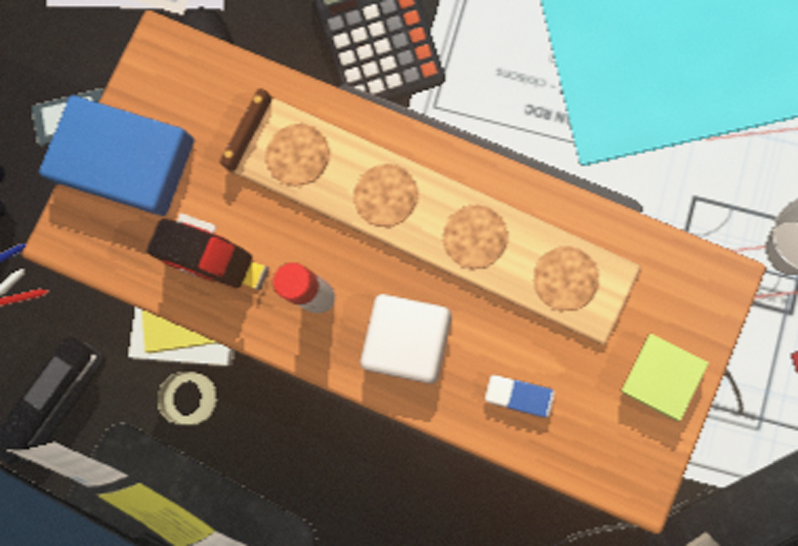

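The crop confirms the eraser: blue sleeve, on the riser, at crop (518,397), which is (307,309) in the full picture. The tape's yellow tip at crop (255,275) points towards the glue stick. Next I'll measure.

```bash
cat > h.py <<'E'
import numpy as np,cv2
from cell import *
def K(c):
    f=240/np.tan(np.radians(c["fovy"])/2); return np.array([[f,0,c["cx"]],[0,f,c["cy"]],[0,0,1]])
def P(c): return K(c)@np.c_[c["R"],c["t"]]
def tri(c1,p1,c2,p2):
    X=cv2.triangulatePoints(P(c1),P(c2),np.float64(p1).reshape(2,1),np.float64(p2).reshape(2,1))[:,0]; return X[:3]/X[3]
def ray(c,p,z):
    d=np.array(c["R"]).T@np.linalg.inv(K(c))@[p[0],p[1],1]; o=-np.array(c["R"]).T@c["t"]
    return o+d*(z-o[2])/d[2]
def proj(c,X):
    q=P(c)@np.r_[X,1]; return q[:2]/q[2]
def blob(c,win,lo,hi,close=3,k=0):
    x0,y0,x1,y1=win; h=cv2.cvtColor(c["img"],cv2.COLOR_BGR2HSV)[y0:y1,x0:x1]
    lo,hi=np.array(lo),np.array(hi)
    m=cv2.inRange(h,lo,hi) if lo[0]<=hi[0] else cv2.inRange(h,np.r_[0,lo[1:]],hi)|cv2.inRange(h,lo,np.r_[180,hi[1:]])
    if close: m=cv2.morphologyEx(m,cv2.MORPH_CLOSE,np.ones((close,close)))
    cs,_=cv2.findContours(m,cv2.RETR_EXTERNAL,cv2.CHAIN_APPROX_NONE)
    cs=sorted(cs,key=cv2.contourArea)[::-1]
    if not cs: return None
    q=cs[k]+np.array([x0,y0]); M=cv2.moments(q)
    return np.array([M["m10"]/M["m00"],M["m01"]/M["m00"]]),q.reshape(-1,2).astype(float),cv2.contourArea(q)
E
python3 - <<'E'
from h import *
np.set_printoptions(precision=4,suppress=True)
S=capture("side");T=capture("top")
# hsv probes
for c,pts in((T,[(201,194),(215,180),(232,195),(330,252),(246,272),(300,306),(314,310),(200,254),(376,300),(140,236),(165,243),(180,250),(213,262)]),(S,[(359,157),(350,165),(298,218),(277,170),(298,125),(242,206),(250,209),(244,236)])):
    h=cv2.cvtColor(c["img"],cv2.COLOR_BGR2HSV);print([(p,h[p[1],p[0]].tolist()) for p in pts])
E
```

```text
[((201, 194), [14, 136, 197]), ((215, 180), [20, 103, 244]), ((232, 195), [23, 96, 244]), ((330, 252), [14, 132, 218]), ((246, 272), [24, 10, 246]), ((300, 306), [33, 11, 245]), ((314, 310), [110, 128, 183]), ((200, 254), [1, 186, 238]), ((376, 300), [35, 111, 236]), ((140, 236), [2, 71, 54]), ((165, 243), [3, 190, 162]), ((180, 250), [23, 181, 226]), ((213, 262), [14, 52, 127])]
[((359, 157), [15, 142, 200]), ((350, 165), [20, 118, 240]), ((298, 218), [15, 143, 209]), ((277, 170), [21, 18, 237]), ((298, 125), [2, 182, 185]), ((242, 206), [107, 135, 176]), ((250, 209), [109, 114, 143]), ((244, 236), [35, 133, 226])]
```

```bash
python3 - <<'E'
from h import *
np.set_printoptions(precision=4,suppress=True)
S=capture("side");T=capture("top")
mt=[(201,194),(243,213),(286,233),(330,253)];ms=[(359,157),(341,176),(321,195),(298,218)]
L=(4,60,100);H=(17,170,235)
mats=[]
for a,b in zip(mt,ms):
    A=blob(T,(a[0]-19,a[1]-19,a[0]+19,a[1]+19),L,H);B=blob(S,(b[0]-18,b[1]-11,b[0]+18,b[1]+11),L,H)
    ea=cv2.fitEllipse(A[1].astype(np.float32));eb=cv2.fitEllipse(B[1].astype(np.float32))
    X=tri(T,ea[0],S,eb[0]);mats.append(X);print("mat",X,ea,eb,"rayT",ray(T,ea[0],.24),"rayS",ray(S,eb[0],.24))
w=(15,0,200);v=(90,45,255)
A=blob(T,(228,255,280,305),w,v);B=blob(S,(252,158,302,196),w,v)
print("charger top",A[0],A[2],cv2.minAreaRect(A[1].astype(np.float32)),B[0],B[2])
pa=cv2.approxPolyDP(A[1].astype(np.int32),4,True).reshape(-1,2);print(pa,[ray(T,p,.258) for p in pa])
print(tri(T,A[0],S,B[0]),ray(T,A[0],.258))
R=(170,120,80);R2=(8,255,255)
A=blob(T,(185,240,218,270),R,R2);B=blob(S,(285,112,310,140),R,R2);print("cap",A[0],A[2],B[0],B[2],cv2.boundingRect(B[1].astype(np.int32)),tri(T,A[0],S,B[0]),ray(T,A[0],.324))
Bl=(95,60,60);Bh=(125,255,255)
A=blob(T,(285,290,330,328),Bl,Bh);B=blob(S,(230,190,262,220),Bl,Bh);print("eraser blue",A[0],cv2.minAreaRect(A[1].astype(np.float32)),B[0],tri(T,A[0],S,B[0]),ray(T,A[0],.243))
A=blob(T,(285,290,310,322),(0,0,180),(180,50,255));print("er white",A[0],A[2],ray(T,A[0],.243))
Y=(20,120,120);Yh=(30,255,255)
A=blob(T,(170,240,192,262),Y,Yh);print("tape yellow",A[0],A[2],ray(T,A[0],.24))
A=blob(T,(130,215,190,262),R,R2);print("tape red",A[0],A[2],ray(T,A[0],.30))
A=blob(T,(355,275,400,325),(30,70,120),(45,255,255));print("pad",A[0],ray(T,A[0],.25))
for n,c,b in(("T",T["img"][205:280,115:240],5),("S",S["img"][100:190,270:350],5)):cv2.imwrite(f"pics/t{n}.png",cv2.resize(c,None,fx=b,fy=b,interpolation=2))
a=cv2.imread("pics/tT.png");b=cv2.imread("pics/tS.png");h=max(len(a),len(b))
cv2.imwrite("pics/tape.png",cv2.resize(np.hstack([cv2.copyMakeBorder(x,0,h-len(x),0,0,0) for x in(a,b)]),None,fx=.78,fy=.78))
E
```

```text
mat [ 0.6627 -0.1692  0.2411] ((199.05059814453125, 195.84036254882812), (29.03411865234375, 39.18668746948242), 47.12453842163086) ((356.85333251953125, 154.6918182373047), (17.43692398071289, 35.20085906982422), 99.8397445678711) rayT [ 0.6622 -0.169   0.24  ] rayS [ 0.6635 -0.1666  0.24  ]
mat [ 0.6282 -0.2447  0.24  ] ((243.32815551757812, 212.7973175048828), (29.25363540649414, 30.843801498413086), 57.21986389160156) ((338.17840576171875, 174.28823852539062), (15.179413795471191, 33.84156036376953), 104.90013122558594) rayT [ 0.6307 -0.2443  0.24  ] rayS [ 0.6258 -0.2459  0.24  ]
mat [ 0.5927 -0.3161  0.2398] ((285.90362548828125, 232.49826049804688), (30.05286407470703, 30.96619415283203), 34.65924835205078) ((318.37744140625, 194.29104614257812), (16.907224655151367, 35.239845275878906), 105.25992584228516) rayT [ 0.5951 -0.3158  0.24  ] rayS [ 0.5905 -0.3175  0.24  ]
mat [ 0.558  -0.3876  0.2379] ((329.19610595703125, 252.41949462890625), (30.68320655822754, 31.035249710083008), 69.78107452392578) ((296.6518859863281, 217.6894989013672), (19.248315811157227, 36.69520950317383
[... 361 characters left out ...]
258 ]), array([ 0.4826, -0.2807,  0.258 ]), array([ 0.5355, -0.294 ,  0.258 ])]
[ 0.5175 -0.2604  0.2493] [ 0.5152 -0.2619  0.258 ]
cap [200.3206 254.4568] 301.0 [299.0366 125.8327] 282.0 (290, 116, 20, 21) [ 0.5516 -0.1899  0.31  ] [ 0.549  -0.1934  0.324 ]
eraser blue [311.9953 309.3709] ((311.9117736816406, 309.35296630859375), (17.947635650634766, 13.339458465576172), 14.03624439239502) [245.5043 206.5031] [ 0.4674 -0.3566  0.2379] [ 0.4665 -0.3569  0.243 ]
er white [297.4369 305.4914] 125.5 [ 0.4733 -0.3333  0.243 ]
tape yellow [180.1518 250.372 ] 56.0 [ 0.5693 -0.1388  0.24  ]
tape red [160.9247 242.5414] 263.5 [ 0.5729 -0.1257  0.3   ]
pad [376.1087 299.1867] [ 0.4802 -0.4609  0.25  ]
```

View pics/tape.png

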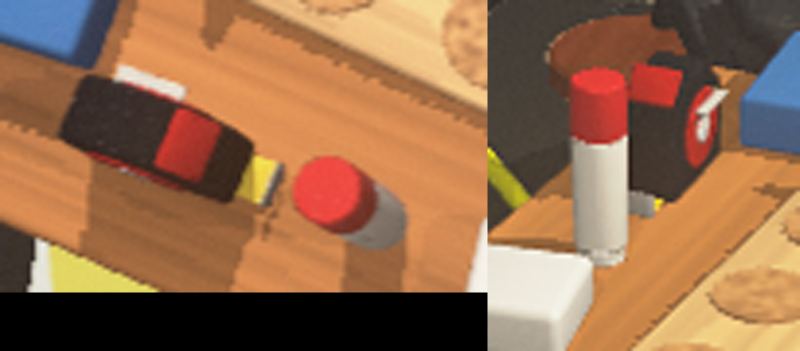

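The crop shows the tape's white clip on the board side (+x) and its yellow tip towards the glue stick (-y). Mats stand at z≈0.240 and the board yaw is ≈-0.457. Next is the approach path, high and outside the monitors.

```bash
cat >> h.py <<'E'
from scipy.spatial.transform import Rotation as Ro
def wps(*W):
    "W: (x,y,z,psi) world; psi = heading of tool y"
    s=get_state();R=Ro.from_quat(np.roll(s["ee_rot"],-1)).as_matrix();p=s["tcp_pos"]
    y=R[:,1];psi0=np.arctan2(y[1],y[0]);print("t",round(float(s["t"]),2),"tcp",p.round(4),"psi",round(float(psi0),4),"q",s["qpos"].round(2),"open",round(float(s["opening"]),4),"grip",round(float(s["grip_force"]),1),"F",np.round(s["wrist_force"],1))
    for w in W:
        d=R.T@(np.array(w[:3])-p)/.4; r=-((w[3]-psi0+np.pi)%(2*np.pi)-np.pi)/(2*np.pi)
        print(dict(zip(("dx","dy","dz"),d.round(4).tolist())),"roll",round(float(r),4))
BO=np.array([.6105,-.2804]);BT=-.457
def mat(y): return BO+y*np.array([-np.sin(BT),np.cos(BT)])
E
python3 - <<'E'
from h import *
S=capture("side");T=capture("top")
for p in((0,310),(255,455),(310,440),(640,280)):print(p,ray(T,p,.57).round(3))
print("glue base",ray(S,(298.7,165),.23))
wps((.13,.535,.45,1.33),(.42,.42,.47,.7),(.58,.15,.47,.1),(.50,-.20,.42,-.35))
E
```

```text
(0, 310) [ 0.461 -0.053  0.57 ]
(255, 455) [ 0.318 -0.31   0.57 ]
(310, 440) [ 0.33  -0.362  0.57 ]
(640, 280) [ 0.476 -0.693  0.57 ]
glue base [ 0.55010757 -0.19326028  0.23      ]
t 0.45 tcp [0.1296 0.5345 0.2312] psi 1.333 q [ 1.2   0.33 -0.19  1.05 -0.    1.44] open 0.0854 grip 0.0 F [ 0.1 -0.9 -0.2]
{'dx': -0.0008, 'dy': 0.0014, 'dz': -0.5469} roll 0.0005
{'dx': -0.7731, 'dy': -0.1072, 'dz': -0.5969} roll 0.1007
{'dx': -1.3209, 'dy': -0.669, 'dz': -0.5968} roll 0.1962
{'dx': -1.3326, 'dy': -1.5665, 'dz': -0.4717} roll 0.2679
```

```bash
python3 - <<'E'
from h import *
S=capture("side");T=capture("top")
o=ray(T,(100,100),9e0)*0-np.array(T["R"]).T@T["t"]
def pl(a,b): return np.cross(ray(T,a,0)-o,ray(T,b,0)-o)
def hit(p,n):
    A=ray(S,p,0);B=ray(S,p,1);u=B-A;return A+u*((o-A)@n)/(u@n)
n=pl((0,312),(255,455))
for p in((294,97),(293,108),(153,150)):print(p,hit(p,n).round(3))
C=hit((294,97),n)
for z in(.2,.3,.4,.57):print(z,[ray(T,p,z).round(3) for p in((0,312),(255,455),(310,440),(560,320))])
print(proj(T,C))
E
```

```text
(294, 97) [0.515 0.259 0.19 ]
(293, 108) [0.511 0.272 0.154]
(153, 150) [ 0.279 -0.214  0.269]
0.2 [array([0.476, 0.182, 0.2  ]), array([ 0.234, -0.258,  0.2  ]), array([ 0.256, -0.348,  0.2  ]), array([ 0.441, -0.774,  0.2  ])]
0.3 [array([0.471, 0.119, 0.3  ]), array([ 0.256, -0.272,  0.3  ]), array([ 0.276, -0.352,  0.3  ]), array([ 0.44, -0.73,  0.3 ])]
0.4 [array([0.467, 0.055, 0.4  ]), array([ 0.279, -0.286,  0.4  ]), array([ 0.296, -0.356,  0.4  ]), array([ 0.439, -0.686,  0.4  ])]
0.57 [array([ 0.459, -0.053,  0.57 ]), array([ 0.318, -0.31 ,  0.57 ]), array([ 0.33 , -0.362,  0.57 ]), array([ 0.438, -0.611,  0.57 ])]
[-38.25202786 290.54886281]
```

View pics/wrist0.png

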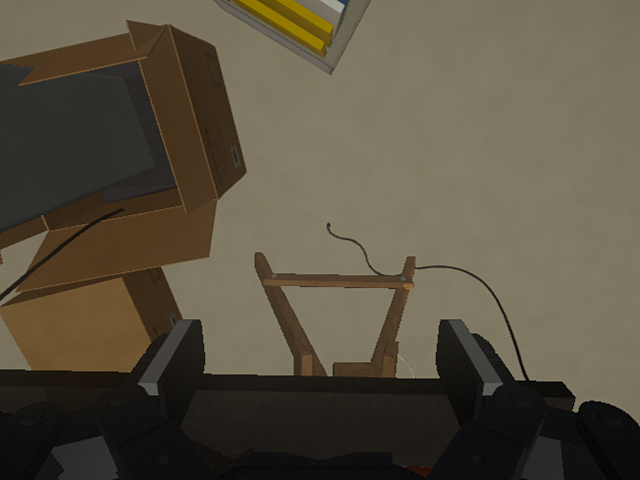

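The wrist view shows the open fingers over a floor with a box and a trestle. There's no riser in view from here. The far monitor spans to about (0.515, 0.26). I'll rise and reach outward while still clear of it, logging poses to learn the arm's geometry.

```bash
cat > fit.py <<'E'
from h import *
import json,sys,os
s=get_state();D=json.load(open("d.json")) if os.path.exists("d.json") else [[1.19877,.326925,-.193627,1.052006,.12934,.53395,.230495]]
D.append([*s["qpos"][:4].tolist(),*s["tcp_pos"].tolist()]);json.dump(D,open("d.json","w"))
D=np.array(D);r=np.hypot(D[:,4],D[:,5]);q2,q3=D[:,1],D[:,2]
A=np.c_[np.sin(q2),np.cos(q2-q3),np.sin(q2-q3)];B=np.c_[np.cos(q2),-np.sin(q2-q3),np.cos(q2-q3)]
# r=a s2+b c23 + e s23 ; z=H+a c2 - b s23 + e c23
M=np.r_[np.c_[A,np.zeros(len(D))],np.c_[B,np.ones(len(D))]]
x,res,rk,_=np.linalg.lstsq(M,np.r_[r,D[:,6]],rcond=None);print("a b e H",x.round(4),rk,np.abs(M@x-np.r_[r,D[:,6]]).max().round(4), "q",D[-1].round(3))
E
python3 -m creep '[{"dz":-0.15},{"dz":-0.3},{"dz":-0.45},{"dz":-0.5},{"dz":-0.5},{"dz":-0.5}]'; python3 fit.py
python3 -m creep '[{"dx":-0.03,"dy":0.15},{"dx":-0.06,"dy":0.3},{"dx":-0.09,"dy":0.37},{"dx":-0.09,"dy":0.37},{"dx":-0.09,"dy":0.37}]'; python3 fit.py
```

```text
a b e H [ 0.5385  0.6093 -0.306   0.289 ] 4 0.0 q [ 1.199  0.326 -0.193  1.052  0.13   0.535  0.231]
a b e H [ 0.5385  0.6093 -0.306   0.289 ] 4 0.0 q [ 1.199  0.326 -0.193  1.052  0.13   0.535  0.231]$[0]: bad value
$[0]: bad value
```

```bash
rm d.json
python3 -m creep '[{"dx":0,"dy":0,"dz":-0.15,"roll":0,"hand":1},{"dx":0,"dy":0,"dz":-0.3,"roll":0,"hand":1},{"dx":0,"dy":0,"dz":-0.45,"roll":0,"hand":1},{"dx":0,"dy":0,"dz":-0.5,"roll":0,"hand":1},{"dx":0,"dy":0,"dz":-0.5,"roll":0,"hand":1},{"dx":0,"dy":0,"dz":-0.5,"roll":0,"hand":1}]'; python3 fit.py
python3 -m creep '[{"dx":-0.03,"dy":0.15,"dz":0,"roll":0,"hand":1},{"dx":-0.06,"dy":0.3,"dz":0,"roll":0,"hand":1},{"dx":-0.09,"dy":0.37,"dz":0,"roll":0,"hand":1},{"dx":-0.09,"dy":0.37,"dz":0,"roll":0,"hand":1},{"dx":-0.09,"dy":0.37,"dz":0,"roll":0,"hand":1}]'; python3 fit.py
```

```text
t: 1.3
tcp_pos: [0.1294, 0.5342, 0.4298]
ee_rot: [-0.0, 0.119, 0.993, -0.001]
wrist_force: [-0.7, 0.8, -0.1]
opening: 0.0854
grip_force: 0.0
a b e H [ 0.5288  0.3981  0.0688 -0.1321] 4 0.0 q [1.199 0.286 0.251 1.537 0.129 0.534 0.43 ]
t: 1.92
tcp_pos: [0.199, 0.6694, 0.4299]
ee_rot: [-0.0, 0.119, 0.993, -0.001]
wrist_force: [0.2, -0.0, 0.9]
opening: 0.0852
grip_force: 0.0
a b e H [ 0.5171  0.4002  0.0728 -0.1243] 4 0.001 q [1.176 0.668 0.861 1.767 0.199 0.669 0.43 ]
```

```bash
python3 - <<'E'
from h import *
S=capture("side")
from scipy.optimize import minimize_scalar as m
for p in((40,52),(40,75)):
    f=lambda z:np.hypot(*ray(S,p,z)[:2]);r=m(f,bounds=(-.2,.8),method="bounded");print(p,r.x,r.fun)
wps((.447,.563,.45,.95),(.64,.34,.45,.5),(.70,.05,.45,0),(.56,-.20,.42,-.35))
E
```

```text
(40, 52) 0.3822317794682026 0.004870618431760682
(40, 75) 0.33582889086123696 0.008182254425268919
t 1.98 tcp [0.1987 0.6692 0.4312] psi 1.3334 q [1.18 0.67 0.86 1.77 0.   1.41] open 0.0852 grip 0.0 F [ 0.   0.1 -0.3]
{'dx': -0.6657, 'dy': -0.112, 'dz': -0.0471} roll 0.061
{'dx': -1.2657, 'dy': -0.5404, 'dz': -0.0469} roll 0.1326
{'dx': -1.5821, 'dy': -1.2098, 'dz': -0.0463} roll 0.2122
{'dx': -1.3889, 'dy': -1.8995, 'dz': 0.0295} roll 0.2679
```

```bash
python3 -m creep '[{"dx":-0.666,"dy":-0.112,"dz":-0.047,"roll":0.061,"hand":1},{"dx":-0.666,"dy":-0.112,"dz":-0.047,"roll":0.061,"hand":1},{"dx":-0.666,"dy":-0.112,"dz":-0.047,"roll":0.061,"hand":1},{"dx":-0.666,"dy":-0.112,"dz":-0.047,"roll":0.061,"hand":1},{"dx":-0.666,"dy":-0.112,"dz":-0.047,"roll":0.061,"hand":1},{"dx":-0.666,"dy":-0.112,"dz":-0.047,"roll":0.061,"hand":1}]'
python3 - <<'E'
from h import *
wps((.64,.34,.45,.5),(.70,.1,.45,.1))
E
```

```text
t: 2.72
tcp_pos: [0.4489, 0.5624, 0.4509]
ee_rot: [0.0, 0.307, 0.952, 0.001]
wrist_force: [-0.5, 0.4, -0.5]
opening: 0.0854
grip_force: 0.0
t 2.73 tcp [0.4489 0.5624 0.4509] psi 0.947 q [0.79 0.82 1.21 1.97 0.   1.42] open 0.0854 grip 0.0 F [-0.5  0.4 -0.5]
{'dx': -0.7126, 'dy': -0.1721, 'dz': 0.0021} roll 0.0711
{'dx': -1.1848, 'dy': -0.5715, 'dz': 0.0016} roll 0.1348
```

```bash
python3 -m creep '[{"dx":-0.713,"dy":-0.172,"dz":0.05,"roll":0.071,"hand":1},{"dx":-0.713,"dy":-0.172,"dz":0.05,"roll":0.071,"hand":1},{"dx":-0.713,"dy":-0.172,"dz":0.05,"roll":0.071,"hand":1},{"dx":-0.713,"dy":-0.172,"dz":0.05,"roll":0.071,"hand":1},{"dx":-0.713,"dy":-0.172,"dz":0.05,"roll":0.071,"hand":1},{"dx":-0.9,"dy":-0.4,"dz":0.05,"roll":0.1,"hand":1},{"dx":-1,"dy":-0.54,"dz":0.05,"roll":0.12,"hand":1},{"dx":-1,"dy":-0.54,"dz":0.05,"roll":0.12,"hand":1},{"dx":-1,"dy":-0.54,"dz":0.05,"roll":0.12,"hand":1}]'
python3 - <<'E'
from h import *
wps((.56,-.18,.44,-.35))
E
```

```text
t: 3.85
tcp_pos: [0.6458, 0.1526, 0.4319]
ee_rot: [0.001, 0.636, 0.772, 0.001]
wrist_force: [-0.1, 1.0, 0.9]
opening: 0.0856
grip_force: 0.0
t 3.85 tcp [0.6458 0.1526 0.4319] psi 0.192 q [ 0.12  0.55  0.67  1.68 -0.    1.5 ] open 0.0856 grip 0.0 F [-0.1  1.   0.9]
{'dx': -0.7753, 'dy': -0.3692, 'dz': -0.0206} roll 0.0863
```

```bash
python3 -m creep '[{"dx":-0.775,"dy":-0.37,"dz":-0.02,"roll":0.086,"hand":1},{"dx":-0.775,"dy":-0.37,"dz":-0.02,"roll":0.086,"hand":1},{"dx":-0.775,"dy":-0.37,"dz":-0.02,"roll":0.086,"hand":1},{"dx":-0.775,"dy":-0.37,"dz":-0.02,"roll":0.086,"hand":1},{"dx":-0.775,"dy":-0.37,"dz":-0.02,"roll":0.086,"hand":1},{"dx":-0.775,"dy":-0.37,"dz":-0.02,"roll":0.086,"hand":1},{"dx":-0.775,"dy":-0.37,"dz":-0.02,"roll":0.086,"hand":1},{"dx":-0.775,"dy":-0.37,"dz":-0.02,"roll":0.086,"hand":1}]'
python3 - <<'E'
from h import *
wps()
W=capture("wrist");cv2.imwrite("pics/w1.png",W["img"])
E
```

```text
t: 4.85
tcp_pos: [0.5626, -0.1753, 0.4386]
ee_rot: [0.0, 0.817, 0.576, 0.001]
wrist_force: [-0.2, 0.5, 0.7]
opening: 0.0856
grip_force: 0.0
t 4.85 tcp [ 0.5626 -0.1753  0.4386] psi -0.3421 q [-0.43  0.37  0.4   1.59  0.    1.49] open 0.0856 grip 0.0 F [-0.2  0.5  0.7]
```

View pics/w1.png

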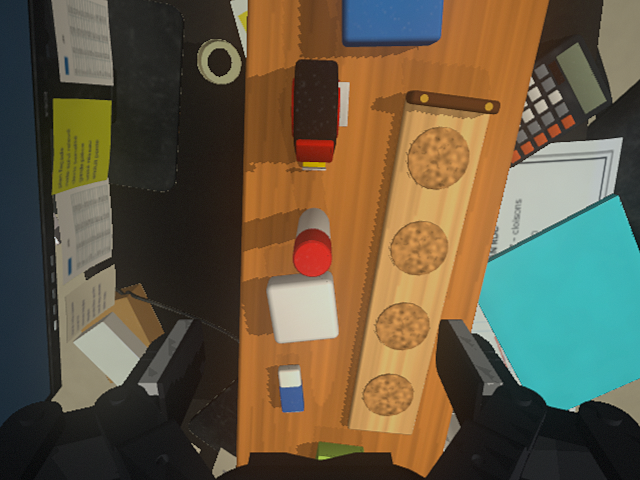

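The wrist view shows everything in one frame: tape (318,110), glue cap (312,252), charger (303,308), eraser (291,388), mats (438,158), (419,248), (402,326), (387,395), and the pad (340,450). I'll refine positions from this view together with the top view.

```bash
python3 - <<'E'
from h import *
np.set_printoptions(precision=4,suppress=True)
W=capture("wrist");T=capture("top")
f=lambda q:q.astype(np.float32)
mt=[(201,194),(243,213),(286,233),(330,253)]
m=[(438,158),(419,248),(402,326),(387,395)]
for a,t in zip(m,mt):
    A=blob(W,(a[0]-36,a[1]-36,a[0]+36,a[1]+34),(4,60,60),(17,165,222));e=cv2.minEnclosingCircle(f(A[1]))
    B=cv2.minEnclosingCircle(f(blob(T,(t[0]-19,t[1]-19,t[0]+19,t[1]+19),(4,60,100),(17,170,235))[1]))
    print("mat",e,ray(W,e[0],.24),tri(W,e[0],T,B[0]))
R=(170,120,80);R2=(8,255,255)
A=blob(W,(280,220,345,282),R,R2);c,r=cv2.minEnclosingCircle(f(A[1]));print("cap",c,r,A[0],ray(W,c,.324),A[2])
A=blob(W,(250,262,350,350),(15,0,170),(90,45,255));q=cv2.minAreaRect(f(A[1]));print("charger",q,ray(W,q[0],.258),tri(W,q[0],T,(252.3,280)),[ray(W,p,.258)[:2] for p in cv2.boxPoints(q)])
A=blob(W,(270,355,315,420),(95,60,60),(125,255,255));print("er blue",A[0],cv2.minAreaRect(f(A[1])),ray(W,A[0],.243),tri(W,A[0],T,(312,309.4)))
A2=blob(W,(270,355,315,420),(0,0,150),(60,50,255));print("er white",A2[0],cv2.minAreaRect(f(A2[1])),ray(W,A2[0],.243))
q=cv2.minAreaRect(f(np.r_[A[1],A2[1]]));print("eraser",q,ray(W,q[0],.2415))
A=blob(W,(285,50,350,150),(0,0,0),(180,255,75));q=cv2.minAreaRect(f(A[1]));print("tape blk",q,A[2])
A=blob(W,(290,120,345,165),R,R2);print("tape red",cv2.minAreaRect(f(A[1])))
A=blob(W,(290,150,345,180),(20,120,80),(32,255,255));print("yellow",A[0],ray(W,A[0],.235))
cv2.imwrite("pics/w1c.png",cv2.resize(W["img"][40:300,270:370],None,fx=2.3*2,fy=2.3,interpolation=2) if 0 else cv2.resize(W["img"][40:185,260:380],None,fx=4,fy=4,interpolation=2))
E
```

```text
mat ((434.0633850097656, 156.5), 47.099037170410156) [ 0.6645 -0.1716  0.24  ] [ 0.6591 -0.1686  0.2516]
mat ((418.5, 246.5), 49.50262451171875) [ 0.6316 -0.2437  0.24  ] [ 0.6315 -0.2442  0.2387]
mat ((401.5, 324.5), 49.50262451171875) [ 0.5957 -0.3144  0.24  ] [ 0.5955 -0.3154  0.2384]
mat ((386.5, 393.5), 49.50262451171875) [ 0.5596 -0.3858  0.24  ] [ 0.5595 -0.3868  0.2388]
cap (311.5, 252.1875) 24.234066009521484 [311.9415 252.726 ] [ 0.5527 -0.1875  0.324 ] 1481.5
charger ((303.2792053222656, 311.6453857421875), (57.71153259277344, 64.37873840332031), 83.21102905273438) [ 0.5169 -0.2611  0.258 ] [ 0.5158 -0.2618  0.2559] [array([ 0.4964, -0.228 ]), array([ 0.551 , -0.2398]), array([ 0.5383, -0.2957]), array([ 0.4806, -0.2836])]
er blue [291.5082 398.9806] ((291.3597412109375, 398.7377624511719), (26.06184196472168, 22.196739196777344), 83.6598129272461) [ 0.4678 -0.3574  0.243 ] [ 0.4669 -0.3572  0.2428]
er white [289.3928 377.5913] ((289.29876708984375, 377.6890563964844), (17.337751388549805, 21.202856063842773), 83.6598129272461) [ 0.475  -0.3327  0.243 ]
eraser ((290.43292236328125, 390.3963623046875), (42.84743881225586, 22.196739196777344), 83.6598129272461) [ 0.47   -0.3484  0.2415]
tape blk ((315.2574768066406, 104.64077758789062), (43.573875427246094, 89.5430679321289), 1.1934894323349) 3317.5
tape red ((314.3235778808594, 150.44015502929688), (37.36903381347656, 22.271514892578125), 2.0454084873199463)
yellow [313.4889 164.0426] [ 0.5684 -0.1447  0.235 ]
```

View pics/w1c.png

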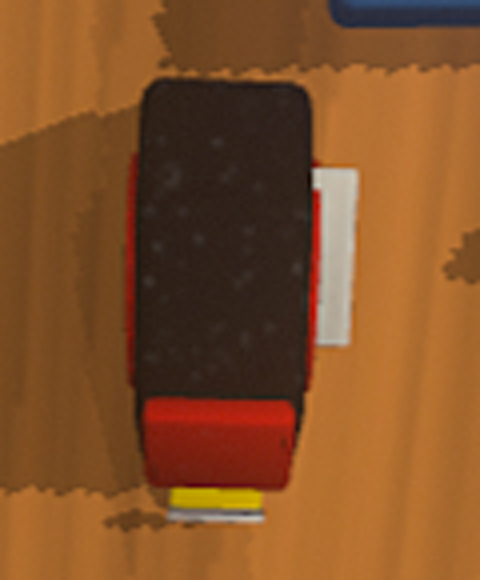

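```bash
sed -i 's/^BO=.*/BO=np.array([.613,-.2797]);BT=-.462/' h.py; python3 - <<'E'
from h import *
np.set_printoptions(precision=4,suppress=True)
W=capture("wrist")
print("glue",ray(W,(311.7,254.3),.324))
a,b=ray(W,(316.5,63.75),.297),ray(W,(315,138.75),.297);print("tape line",a,b,"yaw",np.arctan2(-(a-b)[0],(a-b)[1]),"len",np.linalg.norm(a-b))
print("tip",ray(W,(313.7,169.5),.236))
print([mat(y) for y in(.12,.04,-.04,-.12)])
wps((.551,-.190,.36,-.35),(.551,-.190,.265,-.35))
E
```

```text
glue [ 0.5524 -0.1894  0.324 ]
tape line [ 0.5959 -0.0773  0.297 ] [ 0.5791 -0.121   0.297 ] yaw -0.3671944851689724 len 0.046813328594664354
tip [ 0.5671 -0.1493  0.236 ]
[array([ 0.6665, -0.1723]), array([ 0.6308, -0.2439]), array([ 0.5952, -0.3155]), array([ 0.5595, -0.3871])]
t 5.05 tcp [ 0.5629 -0.176   0.4382] psi -0.3421 q [-0.43  0.38  0.4   1.59  0.    1.48] open 0.0856 grip 0.0 F [ 0.1  0.2 -0.2]
{'dx': -0.0431, 'dy': -0.0162, 'dz': 0.1955} roll 0.0013
{'dx': -0.0431, 'dy': -0.0162, 'dz': 0.433} roll 0.0013
```

```bash
python3 -m creep '[{"dx":-0.042,"dy":-0.015,"dz":0.1,"roll":0,"hand":1},{"dx":-0.042,"dy":-0.015,"dz":0.2,"roll":0,"hand":1},{"dx":-0.042,"dy":-0.015,"dz":0.3,"roll":0,"hand":1},{"dx":-0.042,"dy":-0.015,"dz":0.43,"roll":0,"hand":1},{"dx":-0.042,"dy":-0.015,"dz":0.43,"roll":0,"hand":1},{"dx":-0.042,"dy":-0.015,"dz":0.43,"roll":0,"hand":-0.2},{"dx":-0.042,"dy":-0.015,"dz":0.43,"roll":0,"hand":-1},{"dx":-0.042,"dy":-0.015,"dz":0.43,"roll":0,"hand":-1},{"dx":-0.042,"dy":-0.015,"dz":0.43,"roll":0,"hand":-1},{"dx":-0.042,"dy":-0.015,"dz":0.43,"roll":0,"hand":-1}]'
python3 -m creep '[{"dx":0,"dy":0,"dz":0,"roll":0,"hand":-1},{"dx":0,"dy":0,"dz":0,"roll":0,"hand":-1},{"dx":0,"dy":0,"dz":0,"roll":0,"hand":-1}]'
```

```text
t: 6.3
tcp_pos: [0.5516, -0.1917, 0.2678]
ee_rot: [0.001, 0.818, 0.575, 0.001]
wrist_force: [-1.4, 1.7, 6.6]
opening: 0.026
grip_force: 58.5
t: 6.68
tcp_pos: [0.5516, -0.1917, 0.2677]
ee_rot: [0.001, 0.818, 0.575, 0.001]
wrist_force: [-2.0, -0.0, 5.8]
opening: 0.0261
grip_force: 58.5
```

```bash
python3 - <<'E'
from h import *
a=mat(.12)
wps((.5516,-.1917,.36,-.342),(*a,.36,-.342),(*a,.30,-.342),(*a,.279,-.342))
E
```

```text
t 6.67 tcp [ 0.5516 -0.1917  0.2677] psi -0.3447 q [-0.46  0.37 -0.04  1.16  0.    1.45] open 0.0261 grip 58.5 F [-2.  -0.   5.8]
{'dx': -0.0, 'dy': 0.0005, 'dz': -0.2307} roll -0.0004
{'dx': 0.1427, 'dy': 0.2544, 'dz': -0.2301} roll -0.0004
{'dx': 0.1428, 'dy': 0.2541, 'dz': -0.0801} roll -0.0004
{'dx': 0.1428, 'dy': 0.254, 'dz': -0.0276} roll -0.0004
```

```bash
python3 -m creep '[{"dx":0,"dy":0,"dz":-0.12,"roll":0,"hand":-1},{"dx":0,"dy":0,"dz":-0.23,"roll":0,"hand":-1},{"dx":0.07,"dy":0.12,"dz":-0.23,"roll":0,"hand":-1},{"dx":0.143,"dy":0.254,"dz":-0.23,"roll":0,"hand":-1},{"dx":0.143,"dy":0.254,"dz":-0.23,"roll":0,"hand":-1},{"dx":0.143,"dy":0.254,"dz":-0.1,"roll":0,"hand":-1},{"dx":0.143,"dy":0.254,"dz":-0.05,"roll":0,"hand":-1},{"dx":0.143,"dy":0.254,"dz":-0.035,"roll":0,"hand":-1},{"dx":0.143,"dy":0.254,"dz":-0.035,"roll":0,"hand":-1}]'
python3 - <<'E'
from h import *
wps((*mat(.12),.278,-.344))
S=capture("side");cv2.imwrite("pics/s2.png",cv2.resize(S["img"][60:260,220:460],None,fx=3,fy=3))
E
```

```text
t: 7.8
tcp_pos: [0.6659, -0.1722, 0.2812]
ee_rot: [0.0, 0.818, 0.575, 0.0]
wrist_force: [-0.4, -0.1, -1.1]
opening: 0.0262
grip_force: 59.1
t 7.8 tcp [ 0.6659 -0.1722  0.2812] psi -0.345 q [-0.36  0.58  0.33  1.32 -0.    1.56] open 0.0262 grip 59.1 F [-0.4 -0.1 -1.1]
{'dx': 0.0004, 'dy': 0.0015, 'dz': 0.0081} roll -0.0002
```

View pics/s2.png

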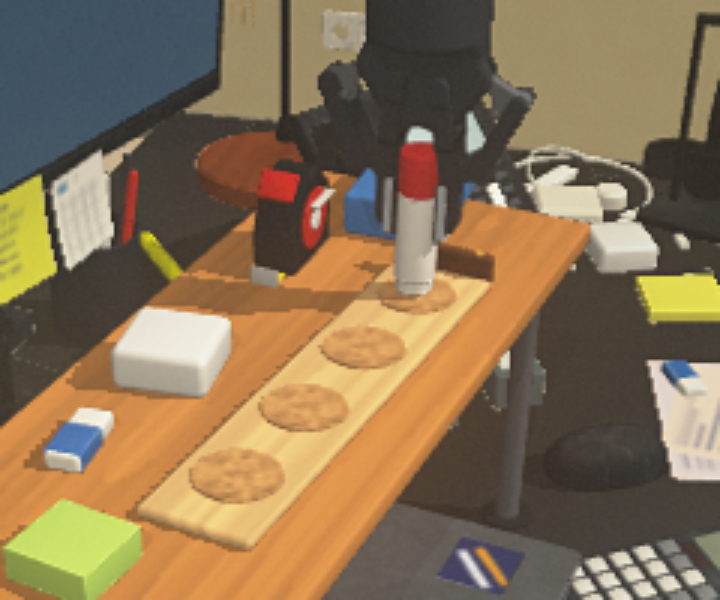

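The picture shows the glue stick held upright over the mat by the stop, at crop (415,290), about 3 mm above the cork. I'll lower it, release and rise.

```bash
python3 -m creep '[{"dx":0,"dy":0.001,"dz":0.009,"roll":0,"hand":-1},{"dx":0,"dy":0.001,"dz":0.009,"roll":0,"hand":-1},{"dx":0,"dy":0.001,"dz":0.009,"roll":0,"hand":0},{"dx":0,"dy":0.001,"dz":0.009,"roll":0,"hand":1},{"dx":0,"dy":0.001,"dz":0.009,"roll":0,"hand":1},{"dx":0,"dy":0.001,"dz":0.009,"roll":0,"hand":1},{"dx":0,"dy":0.001,"dz":-0.1,"roll":0,"hand":1},{"dx":0,"dy":0.001,"dz":-0.2,"roll":0,"hand":1},{"dx":0,"dy":0.001,"dz":-0.3,"roll":0,"hand":1},{"dx":0,"dy":0.001,"dz":-0.3,"roll":0,"hand":1}]'
python3 - <<'E'
from h import *
wps((.5778,-.1231,.40,-.365),(.5778,-.1231,.247,-.365))
W=capture("wrist");cv2.imwrite("pics/w2.png",W["img"])
E
```

```text
t: 9.1
tcp_pos: [0.6676, -0.1725, 0.4041]
ee_rot: [0.003, 0.818, 0.575, 0.002]
wrist_force: [1.0, 0.1, 0.8]
opening: 0.0853
grip_force: 0.0
t 9.1 tcp [ 0.6676 -0.1725  0.4041] psi -0.3446 q [-0.36  0.6   0.67  1.64  0.    1.56] open 0.0853 grip 0.0 F [1.  0.1 0.8]
{'dx': 0.0404, 'dy': -0.2531, 'dz': 0.0084} roll 0.0032
{'dx': 0.0404, 'dy': -0.2558, 'dz': 0.3909} roll 0.0032
```

View pics/w2.png

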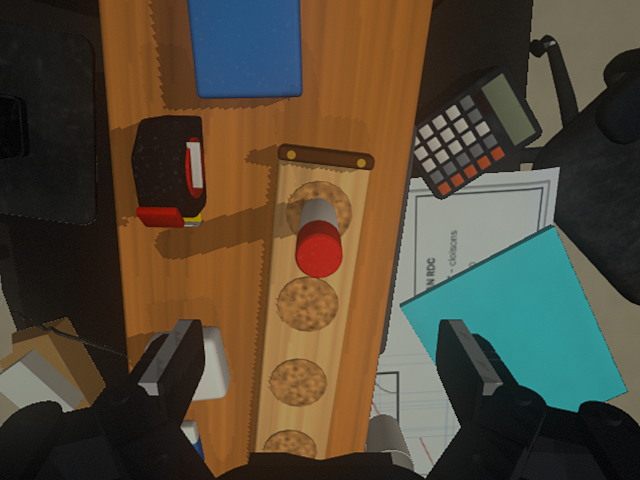

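The glue stick stands upright and centred on the first mat (base ≈(320,206), mat centre (319,209)). The tape is next.

```bash
python3 -m creep '[{"dx":0.04,"dy":-0.255,"dz":0,"roll":0.003,"hand":1},{"dx":0.04,"dy":-0.255,"dz":0,"roll":0.003,"hand":1},{"dx":0.04,"dy":-0.255,"dz":0.13,"roll":0.003,"hand":1},{"dx":0.04,"dy":-0.255,"dz":0.26,"roll":0.003,"hand":1},{"dx":0.04,"dy":-0.255,"dz":0.39,"roll":0.003,"hand":1},{"dx":0.04,"dy":-0.255,"dz":0.39,"roll":0.003,"hand":1},{"dx":0.04,"dy":-0.255,"dz":0.39,"roll":0.003,"hand":0},{"dx":0.04,"dy":-0.255,"dz":0.39,"roll":0.003,"hand":-1},{"dx":0.04,"dy":-0.255,"dz":0.39,"roll":0.003,"hand":-1},{"dx":0.04,"dy":-0.255,"dz":0.39,"roll":0.003,"hand":-1}]'
python3 -m creep '[{"dx":0,"dy":0,"dz":0,"roll":0,"hand":-1},{"dx":0,"dy":0,"dz":0,"roll":0,"hand":-1}]'
python3 - <<'E'
from h import *
s=get_state();g=s["tcp_pos"];print(g)
W=capture("wrist");cv2.imwrite("pics/w3.png",W["img"])
E
```

```text
t: 10.4
tcp_pos: [0.5768, -0.1229, 0.246]
ee_rot: [0.001, 0.823, 0.568, 0.001]
wrist_force: [-0.9, 0.4, 7.4]
opening: 0.0294
grip_force: 59.6
t: 10.65
tcp_pos: [0.5768, -0.1229, 0.2461]
ee_rot: [0.001, 0.823, 0.568, 0.001]
wrist_force: [-0.6, 0.3, 6.1]
opening: 0.0291
grip_force: 59.6
[ 0.57681095 -0.12289789  0.24605749]
```

View pics/w3.png

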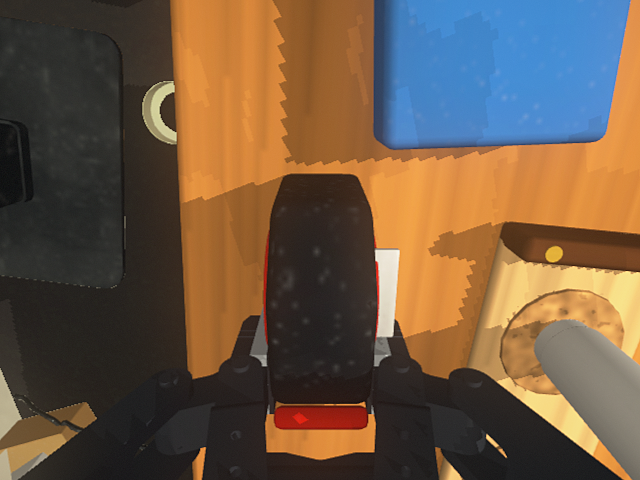

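The tape is held squarely, gripped at 29 mm, which matches the case thickness. I'll lift it and carry it to the second mat.

```bash
python3 - <<'E'
from h import *
wps((.5768,-.1229,.37,-.365),(.6225,-.2538,.37,-.462),(.6225,-.2538,.260,-.462))
E
```

```text
t 10.7 tcp [ 0.5768 -0.1229  0.2461] psi -0.3634 q [-0.34  0.39 -0.06  1.12 -0.    1.6 ] open 0.0292 grip 59.6 F [-0.9  0.4  6.4]
{'dx': -0.0, 'dy': 0.001, 'dz': -0.3099} roll 0.0003
{'dx': -0.2653, 'dy': 0.2241, 'dz': -0.3091} roll 0.0157
{'dx': -0.2653, 'dy': 0.2232, 'dz': -0.0341} roll 0.0157
```

```bash
python3 -m creep '[{"dx":0,"dy":0,"dz":-0.15,"roll":0,"hand":-1},{"dx":0,"dy":0,"dz":-0.31,"roll":0,"hand":-1},{"dx":0,"dy":0,"dz":-0.31,"roll":0,"hand":-1},{"dx":-0.13,"dy":0.11,"dz":-0.31,"roll":0.008,"hand":-1},{"dx":-0.265,"dy":0.224,"dz":-0.31,"roll":0.0157,"hand":-1},{"dx":-0.265,"dy":0.224,"dz":-0.31,"roll":0.0157,"hand":-1},{"dx":-0.265,"dy":0.224,"dz":-0.17,"roll":0.0157,"hand":-1},{"dx":-0.265,"dy":0.224,"dz":-0.07,"roll":0.0157,"hand":-1},{"dx":-0.265,"dy":0.224,"dz":-0.036,"roll":0.0157,"hand":-1},{"dx":-0.265,"dy":0.224,"dz":-0.036,"roll":0.0157,"hand":-1}]'
python3 - <<'E'
from h import *
wps((.6225,-.2538,.257,-.462))
S=capture("side");T=capture("top");a=cv2.resize(S["img"][90:260,220:420],None,fx=2,fy=2);b=cv2.resize(T["img"][140:310,120:320],None,fx=2,fy=2)
cv2.imwrite("pics/s3.png",np.hstack([a,b]))
E
```

```text
t: 11.95
tcp_pos: [0.6216, -0.2528, 0.2586]
ee_rot: [-0.0, 0.85, 0.527, -0.0]
wrist_force: [0.7, -0.5, -2.6]
opening: 0.0293
grip_force: 60.7
t 11.95 tcp [ 0.6216 -0.2528  0.2586] psi -0.4614 q [-0.5   0.55  0.22  1.25  0.    1.54] open 0.0293 grip 60.7 F [ 0.7 -0.5 -2.6]
{'dx': -0.0013, 'dy': 0.0032, 'dz': 0.0041} roll 0.0001
```

View pics/s3.png

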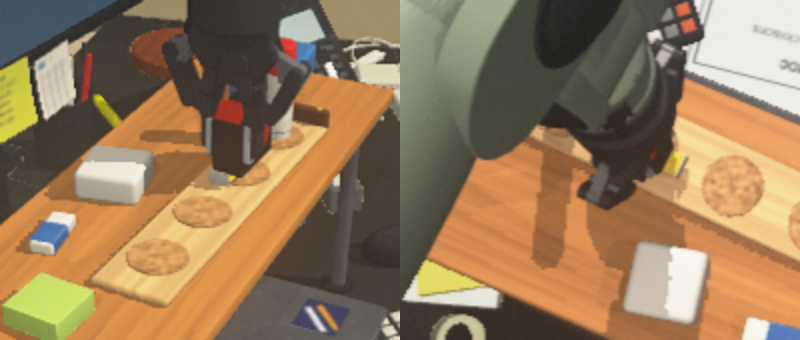

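The view shows the tape held upright just above the second mat, with its yellow tip at top-view px ≈(257,222). I'll check the tip in the board frame, which should be y≈-1 mm.

```bash
cat >> h.py <<'E'
def bf(X):
    d=np.array(X[:2])-BO;c,s=np.cos(BT),np.sin(BT);return (np.array([d[0]*c+d[1]*s,-d[0]*s+d[1]*c])*1000).round(1)
E
python3 - <<'E'
from h import *
T=capture("top")
A=blob(T,(240,205,275,235),(22,140,120),(32,255,255));print(A[0],A[1].max(0),A[1].min(0),bf(ray(T,A[0],.249)),[bf(ray(T,p,.246)) for p in(A[1][A[1][:,0].argmax()],)])
E
python3 -m creep '[{"dx":-0.001,"dy":0.003,"dz":0.006,"roll":0,"hand":-1},{"dx":-0.001,"dy":0.003,"dz":0.006,"roll":0,"hand":-1},{"dx":-0.001,"dy":0.003,"dz":0.006,"roll":0,"hand":-1}]'
```

```text
[256.3030303  220.81818182] [261. 226.] [251. 216.] [-4.2 11.6] [array([3.8, 7.3])]
t: 12.48
tcp_pos: [0.6229, -0.2545, 0.2561]
ee_rot: [-0.0, 0.85, 0.526, 0.0]
wrist_force: [-0.1, -0.8, -3.0]
opening: 0.0292
grip_force: 60.8
```

```bash
python3 -m creep '[{"dx":-0.008,"dy":0,"dz":0,"roll":0,"hand":-1},{"dx":-0.008,"dy":0,"dz":0.003,"roll":0,"hand":-1},{"dx":-0.008,"dy":0,"dz":0.003,"roll":0,"hand":-1},{"dx":-0.008,"dy":0,"dz":0.003,"roll":0,"hand":-1}]'
```

```text
t: 12.98
tcp_pos: [0.6213, -0.2577, 0.256]
ee_rot: [0.001, 0.85, 0.526, -0.0]
wrist_force: [-2.5, -0.2, 4.8]
opening: 0.029
grip_force: 61.6
```

```bash
python3 -m creep '[{"dx":0,"dy":0,"dz":0,"roll":0,"hand":0},{"dx":0,"dy":0,"dz":0,"roll":0,"hand":1},{"dx":0,"dy":0,"dz":0,"roll":0,"hand":1},{"dx":0,"dy":0,"dz":0,"roll":0,"hand":1},{"dx":0,"dy":0,"dz":-0.12,"roll":0,"hand":1},{"dx":0,"dy":0,"dz":-0.25,"roll":0,"hand":1},{"dx":0,"dy":0,"dz":-0.35,"roll":0,"hand":1},{"dx":0,"dy":0,"dz":-0.35,"roll":0,"hand":1}]'
python3 - <<'E'
from h import *
np.set_printoptions(precision=4,suppress=True)
wps((.516,-.2615,.37,-.23),(.516,-.2615,.238,-.23))
W=capture("wrist");cv2.imwrite("pics/w4.png",W["img"])
E
```

```text
t: 13.98
tcp_pos: [0.6226, -0.2579, 0.399]
ee_rot: [0.003, 0.85, 0.526, 0.002]
wrist_force: [-0.1, -0.1, -0.4]
opening: 0.0851
grip_force: 0.0
t 13.97 tcp [ 0.6226 -0.2579  0.399 ] psi -0.4621 q [-0.5   0.55  0.58  1.59  0.    1.53] open 0.0851 grip 0.0 F [-0.1 -0.1 -0.4]
{'dx': -0.1269, 'dy': -0.2351, 'dz': 0.0708} roll -0.0369
{'dx': -0.1268, 'dy': -0.2375, 'dz': 0.4008} roll -0.0369
```

View pics/w4.png

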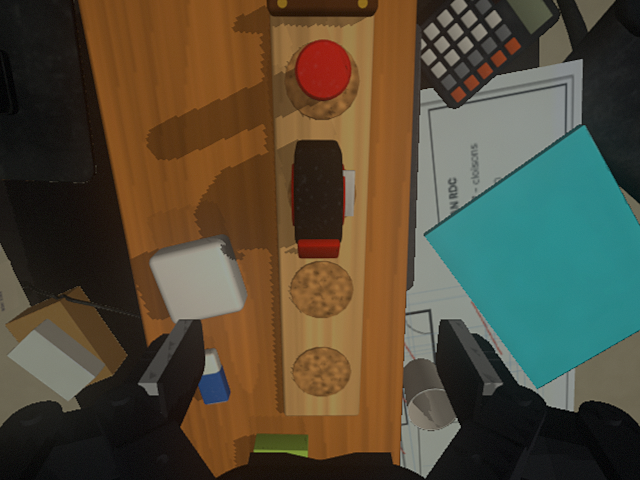

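The tape stands on the second mat (320,200), and the charger is at (198,280). I'll refine the charger pose from this view.

```bash
python3 - <<'E'
from h import *
np.set_printoptions(precision=4,suppress=True)
W=capture("wrist");T=capture("top")
for c,w,z in((W,(135,225,260,316),.256),(W,(135,225,260,316),.256)):
    A=blob(c,w,(10,0,140),(90,50,255),k=0)
    Q=np.float32([ray(c,p,z)[:2]*1000 for p in A[1]]);q=cv2.minAreaRect(Q);print(A[2],q,cv2.boxPoints(q)[0:2]);break
# top edge of charger in wrist view and left/right edges -> yaw from straight edges
A=A[1];e=[]
for s in (A[(A[:,0]>165)&(A[:,0]<212)&(A[:,1]<265)],A[(A[:,1]>262)&(A[:,1]<295)&(A[:,0]>215)]):
    g=np.float32([ray(W,p,.256)[:2] for p in s]);l=cv2.fitLine(g,cv2.DIST_HUBER,0,.01,.01).ravel();print("edge heading",np.arctan2(l[1],l[0]),l[2:])
for q in((318,200),):print("tape mid",bf(ray(W,q,.30)))
# tape tip end & black far end
print("tape far end",bf(ray(W,(320,141),.303)),"button end",bf(ray(W,(320,257),.28)))
E
```

```text
4586.5 ((517.0772705078125, -263.4818420410156), (56.53722381591797, 56.6789665222168), 77.49205780029297) [[ 483.2881 -284.9419]
 [ 538.6219 -297.2172]]
edge heading -0.21856107 [ 0.5251 -0.2367]
edge heading 1.3398942 [ 0.5442 -0.27  ]
tape mid [-2.1 49. ]
tape far end [-0.9 83.8] button end [-0.9  4.7]
```

```bash
python3 -m creep '[{"dx":-0.126,"dy":-0.235,"dz":0,"roll":-0.037,"hand":1},{"dx":-0.126,"dy":-0.235,"dz":0,"roll":-0.037,"hand":1},{"dx":-0.126,"dy":-0.235,"dz":0.1,"roll":-0.037,"hand":1},{"dx":-0.126,"dy":-0.235,"dz":0.22,"roll":-0.037,"hand":1},{"dx":-0.126,"dy":-0.235,"dz":0.34,"roll":-0.037,"hand":1},{"dx":-0.126,"dy":-0.235,"dz":0.4,"roll":-0.037,"hand":1},{"dx":-0.126,"dy":-0.235,"dz":0.4,"roll":-0.037,"hand":1},{"dx":-0.126,"dy":-0.235,"dz":0.4,"roll":-0.037,"hand":-1},{"dx":-0.126,"dy":-0.235,"dz":0.4,"roll":-0.037,"hand":-1},{"dx":-0.126,"dy":-0.235,"dz":0.4,"roll":-0.037,"hand":-1}]'
python3 -m creep '[{"dx":0,"dy":0,"dz":0,"roll":0,"hand":-1},{"dx":0,"dy":0,"dz":0,"roll":0,"hand":-1}]'
python3 - <<'E'
from h import *
c=mat(-.04)
wps((.516,-.262,.36,-.23),(*c,.36,-.462),(*c,.252,-.462))
print(bf((.516,-.262)))
E
```

```text
t: 15.38
tcp_pos: [0.5156, -0.261, 0.2365]
ee_rot: [0.001, 0.783, 0.621, 0.0]
wrist_force: [0.1, 0.2, 4.3]
opening: 0.0582
grip_force: 67.0
t: 15.62
tcp_pos: [0.5157, -0.261, 0.2365]
ee_rot: [0.001, 0.783, 0.621, 0.0]
wrist_force: [-0.3, 0.9, 7.0]
opening: 0.0587
grip_force: 67.2
t 15.62 tcp [ 0.5157 -0.261   0.2365] psi -0.2296 q [-0.6   0.37 -0.11  1.08  0.    1.2 ] open 0.0587 grip 67.2 F [-0.3  0.9  7. ]
{'dx': -0.0025, 'dy': 0.0023, 'dz': -0.3088} roll 0.0001
{'dx': -0.0877, 'dy': 0.2254, 'dz': -0.3081} roll 0.037
{'dx': -0.0874, 'dy': 0.2247, 'dz': -0.0381} roll 0.037
[-94.7 -27.4]
```

```bash
python3 -m creep '[{"dx":0,"dy":0,"dz":-0.13,"roll":0,"hand":-1},{"dx":0,"dy":0,"dz":-0.28,"roll":0,"hand":-1},{"dx":-0.045,"dy":0.11,"dz":-0.28,"roll":0.018,"hand":-1},{"dx":-0.09,"dy":0.224,"dz":-0.28,"roll":0.037,"hand":-1},{"dx":-0.09,"dy":0.224,"dz":-0.28,"roll":0.037,"hand":-1},{"dx":-0.09,"dy":0.224,"dz":-0.15,"roll":0.037,"hand":-1},{"dx":-0.09,"dy":0.224,"dz":-0.07,"roll":0.037,"hand":-1},{"dx":-0.09,"dy":0.224,"dz":-0.035,"roll":0.037,"hand":-1},{"dx":-0.09,"dy":0.224,"dz":-0.029,"roll":0.037,"hand":-1},{"dx":-0.09,"dy":0.224,"dz":-0.029,"roll":0.037,"hand":-1}]'
python3 - <<'E'
from h import *
c=mat(-.041)
wps((*c,.2475,-.462))
S=capture("side");cv2.imwrite("pics/s4.png",cv2.resize(S["img"][100:260,220:420],None,fx=3,fy=3))
E
```

```text
t: 16.88
tcp_pos: [0.5942, -0.3161, 0.2478]
ee_rot: [0.001, 0.85, 0.526, 0.0]
wrist_force: [0.0, -0.5, -1.0]
opening: 0.0587
grip_force: 67.0
t 16.88 tcp [ 0.5942 -0.3161  0.2478] psi -0.4619 q [-0.6   0.55  0.2   1.22 -0.    1.43] open 0.0587 grip 67.0 F [ 0.  -0.5 -1. ]
{'dx': -0.0, 'dy': 0.0016, 'dz': 0.0007} roll 0.0
```

View pics/s4.png

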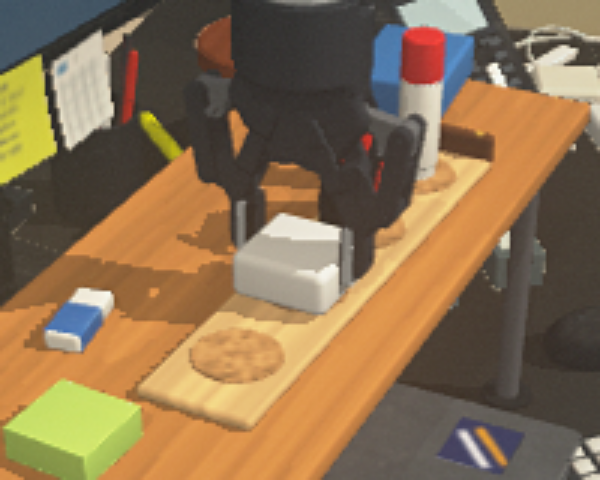

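The picture shows the charger held level above the third mat at crop (287,275). I'll lower it to contact and release.

```bash
python3 -m creep '[{"dx":0,"dy":0.0015,"dz":0.005,"roll":0,"hand":-1},{"dx":0,"dy":0.0015,"dz":0.005,"roll":0,"hand":-1},{"dx":0,"dy":0.0015,"dz":0.005,"roll":0,"hand":-1}]'
python3 - <<'E'
from h import *
wps((.470,-.347,.36,-.27),(.470,-.347,.2315,-.27))
E
```

```text
t: 17.3
tcp_pos: [0.5948, -0.3165, 0.2464]
ee_rot: [0.001, 0.85, 0.526, 0.0]
wrist_force: [-1.0, 1.2, 6.3]
opening: 0.0591
grip_force: 67.7
t 17.3 tcp [ 0.5948 -0.3165  0.2464] psi -0.4621 q [-0.6   0.56  0.2   1.22 -0.    1.43] open 0.0591 grip 67.7 F [-1.   1.2  6.3]
{'dx': -0.2075, 'dy': -0.2446, 'dz': -0.2845} roll -0.0306
{'dx': -0.2073, 'dy': -0.2454, 'dz': 0.0367} roll -0.0306
```

```bash
python3 -m creep '[{"dx":0,"dy":0,"dz":0,"roll":0,"hand":1},{"dx":0,"dy":0,"dz":0,"roll":0,"hand":1},{"dx":0,"dy":0,"dz":0,"roll":0,"hand":1},{"dx":0,"dy":0,"dz":-0.12,"roll":0,"hand":1},{"dx":0,"dy":0,"dz":-0.25,"roll":0,"hand":1},{"dx":-0.1,"dy":-0.12,"dz":-0.28,"roll":-0.015,"hand":1},{"dx":-0.207,"dy":-0.245,"dz":-0.28,"roll":-0.03,"hand":1},{"dx":-0.207,"dy":-0.245,"dz":-0.28,"roll":-0.03,"hand":1},{"dx":-0.207,"dy":-0.245,"dz":-0.28,"roll":-0.03,"hand":1},{"dx":-0.207,"dy":-0.245,"dz":-0.28,"roll":-0.03,"hand":1}]'
python3 - <<'E'
from h import *
wps((.470,-.347,.2315,-.27))
W=capture("wrist");cv2.imwrite("pics/w5.png",W["img"])
f=np.float32
h=cv2.cvtColor(W["img"],cv2.COLOR_BGR2HSV)
A=blob(W,(250,250,400,470),(95,60,60),(125,255,255));B=blob(W,(250,250,400,420),(0,0,150),(60,50,255))
print(A[0],A[2],B[0],B[2]);print(ray(W,A[0],.243),ray(W,B[0],.243))
for z in(.243,):
    q=cv2.minAreaRect(f([ray(W,p,z)[:2]*1000 for p in np.r_[A[1],B[1]]]));print(q)
E
```

```text
t: 18.55
tcp_pos: [0.4709, -0.3465, 0.3563]
ee_rot: [0.0, 0.797, 0.604, 0.0]
wrist_force: [-0.2, 0.2, 0.9]
opening: 0.085
grip_force: 0.0
t 18.55 tcp [ 0.4709 -0.3465  0.3563] psi -0.2727 q [-0.76  0.35  0.16  1.38  0.    1.08] open 0.085 grip 0.0 F [-0.2  0.2  0.9]
{'dx': -0.0018, 'dy': -0.002, 'dz': 0.3121} roll -0.0004
[353.66419407 443.14508153] 2494.0 [363.51361386 412.90944719] 808.0
[ 0.4490673  -0.52442334  0.243     ] [ 0.46368699 -0.49760443  0.243     ]
((442.51934814453125, -511.5245361328125), (58.16667175292969, 101.79286193847656), 68.0504379272461)
```

View pics/w5.png

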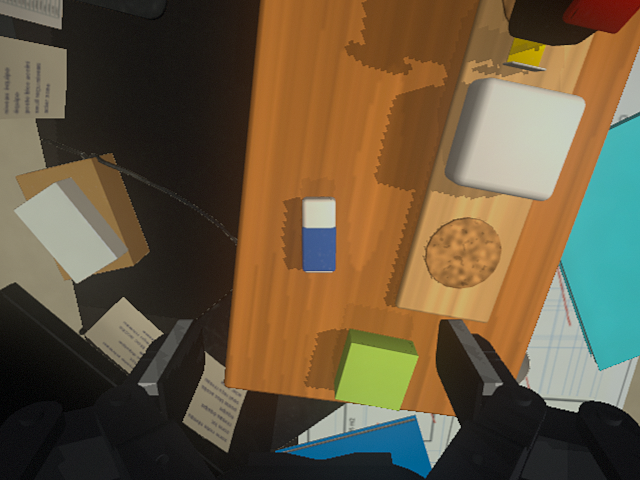

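The eraser is at (319,235), aligned with the tool axes, and the last mat at (463,252). My mask window was wrong, so I'm recomputing both. The charger sits level on the third mat at (515,138).

```bash
python3 - <<'E'
from h import *
np.set_printoptions(precision=4,suppress=True)
W=capture("wrist");f=np.float32
w=(296,190,342,280)
A=blob(W,w,(95,60,60),(125,255,255));B=blob(W,w,(0,0,150),(60,60,255))
print(A[0],A[2],B[0],B[2])
q=cv2.minAreaRect(f([ray(W,p,.243)[:2]*1000 for p in np.r_[A[1],B[1]]]));print(q)
m=blob(W,(424,210,506,295),(4,60,60),(17,165,222));e=cv2.fitEllipse(f(m[1]));print("matD",e,ray(W,e[0],.24),mat(-.12))
A=blob(W,(440,70,590,205),(10,0,175),(90,45,255));q=cv2.minAreaRect(f([ray(W,p,.267)[:2]*1000 for p in A[1]]));print("charger",q,bf(np.array(q[0])/1000))
E
```

```text
[318.7165 249.1163] 1315.0 [319.0767 213.0955] 834.0
((469.3542175292969, -348.90966796875), (49.402217864990234, 21.872772216796875), 75.01718139648438)
matD ((463.4751892089844, 251.61236572265625), (89.88563537597656, 97.40567779541016), 93.56814575195312) [ 0.5604 -0.3873  0.24  ] [ 0.5595 -0.3871]
charger ((595.0255126953125, -318.84637451171875), (55.62791442871094, 54.34851837158203), 63.75138473510742) [  1.4 -43.1]
```

```bash
python3 -m creep '[{"dx":-0.005,"dy":-0.002,"dz":0.12,"roll":0,"hand":1},{"dx":-0.005,"dy":-0.002,"dz":0.24,"roll":0,"hand":1},{"dx":-0.005,"dy":-0.002,"dz":0.29,"roll":0,"hand":1},{"dx":-0.005,"dy":-0.002,"dz":0.312,"roll":0,"hand":0.2},{"dx":-0.005,"dy":-0.002,"dz":0.312,"roll":0,"hand":0},{"dx":-0.005,"dy":-0.002,"dz":0.312,"roll":0,"hand":-1},{"dx":-0.005,"dy":-0.002,"dz":0.312,"roll":0,"hand":-1},{"dx":-0.005,"dy":-0.002,"dz":0.312,"roll":0,"hand":-1},{"dx":-0.005,"dy":-0.002,"dz":0.312,"roll":0,"hand":-1}]'
python3 - <<'E'
from h import *
c=mat(-.12)
wps((.4695,-.348,.30,-.27),(*c,.30,-.462),(*c,.244,-.462))
E
```

```text
t: 19.77
tcp_pos: [0.4692, -0.3489, 0.2332]
ee_rot: [0.001, 0.797, 0.604, 0.0]
wrist_force: [0.3, 0.1, 5.6]
opening: 0.0203
grip_force: 60.8
t 19.77 tcp [ 0.4692 -0.3489  0.2332] psi -0.2736 q [-0.77  0.39 -0.1   1.08  0.    1.08] open 0.0203 grip 60.8 F [0.3 0.1 5.6]
{'dx': 0.0022, 'dy': 0.0006, 'dz': -0.167} roll -0.0006
{'dx': -0.0311, 'dy': 0.2437, 'dz': -0.1663} roll 0.03
{'dx': -0.031, 'dy': 0.2433, 'dz': -0.0263} roll 0.03
```

```bash
python3 -m creep '[{"dx":0,"dy":0,"dz":-0.1,"roll":0,"hand":-1},{"dx":0,"dy":0,"dz":-0.17,"roll":0,"hand":-1},{"dx":-0.015,"dy":0.12,"dz":-0.17,"roll":0.015,"hand":-1},{"dx":-0.031,"dy":0.244,"dz":-0.17,"roll":0.03,"hand":-1},{"dx":-0.031,"dy":0.244,"dz":-0.17,"roll":0.03,"hand":-1},{"dx":-0.031,"dy":0.244,"dz":-0.1,"roll":0.03,"hand":-1},{"dx":-0.031,"dy":0.244,"dz":-0.05,"roll":0.03,"hand":-1},{"dx":-0.031,"dy":0.244,"dz":-0.03,"roll":0.03,"hand":-1},{"dx":-0.031,"dy":0.244,"dz":-0.026,"roll":0.03,"hand":-1},{"dx":-0.031,"dy":0.244,"dz":-0.026,"roll":0.03,"hand":-1}]'
python3 - <<'E'
from h import *
wps((*mat(-.12),.2432,-.462))
E
```

```text
t: 21.02
tcp_pos: [0.5588, -0.3867, 0.2432]
ee_rot: [0.001, 0.85, 0.526, 0.0]
wrist_force: [-1.5, 1.9, 2.4]
opening: 0.02
grip_force: 60.4
t 21.02 tcp [ 0.5588 -0.3867  0.2432] psi -0.4621 q [-0.71  0.57  0.22  1.22 -0.    1.32] open 0.02 grip 60.4 F [-1.5  1.9  2.4]
{'dx': -0.0003, 'dy': 0.002, 'dz': 0.0001} roll -0.0
```

Contact reached. I'll open, rise well clear, back off towards the middle of the row and look.

```bash
python3 -m creep '[{"dx":0,"dy":0,"dz":0,"roll":0,"hand":0},{"dx":0,"dy":0,"dz":0,"roll":0,"hand":1},{"dx":0,"dy":0,"dz":0,"roll":0,"hand":1},{"dx":0,"dy":0,"dz":-0.12,"roll":0,"hand":1},{"dx":0,"dy":0,"dz":-0.25,"roll":0,"hand":1},{"dx":0,"dy":0,"dz":-0.4,"roll":0,"hand":1},{"dx":0.15,"dy":0,"dz":-0.46,"roll":0,"hand":1},{"dx":0.3,"dy":0,"dz":-0.46,"roll":0,"hand":1},{"dx":0.3,"dy":0,"dz":-0.46,"roll":0,"hand":1},{"dx":0.3,"dy":0,"dz":-0.46,"roll":0,"hand":1}]'
python3 - <<'E'
from h import *
wps()
W=capture("wrist");S=capture("side")
cv2.imwrite("pics/end.png",np.hstack([cv2.resize(W["img"][:,150:480],None,fx=1.2,fy=1.2),cv2.resize(S["img"][100:260,230:400],(400,576))]))
E
```

```text
t: 22.28
tcp_pos: [0.6126, -0.2792, 0.4258]
ee_rot: [-0.0, 0.85, 0.527, -0.0]
wrist_force: [1.7, -0.5, 0.2]
opening: 0.0853
grip_force: 0.0
t 22.27 tcp [ 0.6126 -0.2792  0.4258] psi -0.4613 q [-0.54  0.58  0.69  1.69 -0.    1.5 ] open 0.0853 grip 0.0 F [ 1.7 -0.5  0.2]
```

View pics/end.png

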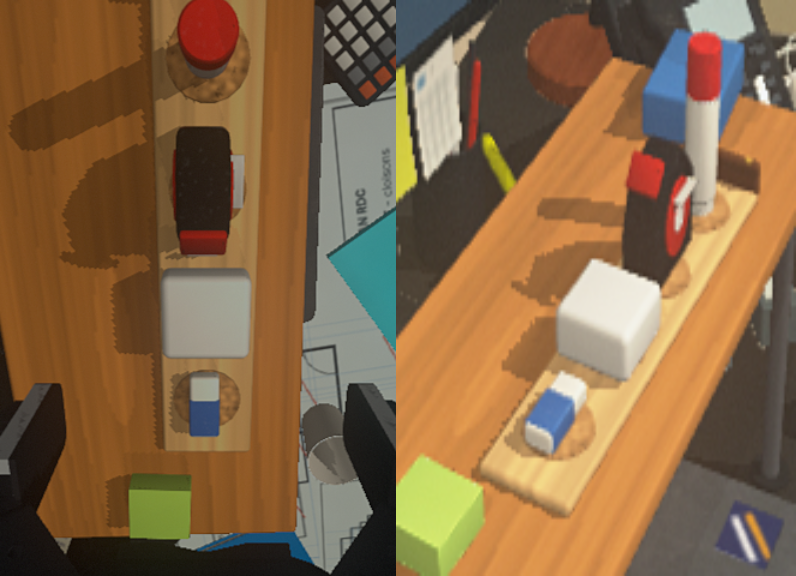

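All four stand upright and centred by eye: glue (208,60 crop), tape (203,190), charger (206,313), eraser (204,405), with the pad untouched. One numeric check of offsets before handing in.

```bash
python3 - <<'E'
from h import *
W=capture("wrist");T=capture("top");f=np.float32
A=blob(W,(300,310,345,370),(95,60,60),(125,255,255));B=blob(W,(300,310,345,370),(0,0,150),(60,60,255))
q=cv2.minAreaRect(f([ray(W,p,.253)[:2]*1000 for p in np.r_[A[1],B[1]]]));print("eraser",bf(np.array(q[0])/1000),q[1])
A=blob(W,(275,215,365,305),(10,0,150),(90,50,255));q=cv2.minAreaRect(f([ray(W,p,.267)[:2]*1000 for p in A[1]]));print("charger",bf(np.array(q[0])/1000),q[1])
A=blob(W,(285,95,350,200),(0,0,0),(180,255,75));g=np.array([bf(ray(W,p,.307)) for p in A[1]]);print("tape black top",g.min(0),g.max(0))
A=blob(W,(285,95,350,215),(170,120,80),(8,255,255));g=np.array([bf(ray(W,p,.285)) for p in A[1]]);print("tape red",g.min(0),g.max(0))
A=blob(W,(300,0,350,65),(170,120,80),(8,255,255));print("glue",A[0],bf(ray(W,(A[0][0],A[1].max(0)[1]-0),.334)),"lower edge (expect ~106)")
p=blob(W,(255,390,320,410),(30,70,60),(45,255,255));
g=[bf(ray(W,(x,y),.23)) for x,y in((0,0),)]
for n,z,w,lo,hi in(("yellow",.247,(240,205,275,235),(22,140,120),(32,255,255)),("pad",.25,(355,275,400,325),(30,70,120),(45,255,255))):
    A=blob(T,w,lo,hi);print(n,A and (A[0],ray(T,A[0],z)))
E
```

```text
eraser [  -0.5 -119. ] (49.03041076660156, 21.206300735473633)
charger [  2.4 -42.2] (54.887943267822266, 54.5877685546875)
tape black top [-17.4  19.6] [13.3 78.5]
tape red [-14.5   7. ] [13.2 20.9]
glue [323.29021879  23.28088803] [  1.7 106. ] lower edge (expect ~106)
yellow (array([259.27678571, 221.76785714]), array([ 0.61311956, -0.27213439,  0.247     ]))
pad (array([376.17804699, 299.19548458]), array([ 0.48013981, -0.46096644,  0.25      ]))
```

```bash
python3 -c "
from cell import *
print(job_done())"
```

```text
the job is handed in; nothing more can be done
None
```

I handed the job in at about 22 s: glue stick, tape measure, charger and eraser stand upright and let go on their mats, tallest at the end stop, each within about 3 mm of centre by the last pictures, and the sticky notes have not moved; the judge's verdict was not shown.

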